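# Lock the tilting weld fixture with its cross-pin

### The arm

A 7-joint arm with a two-finger parallel gripper is mounted at the origin on the work surface. World frame = base frame: x ahead of the robot, y to its left, z up, the work surface at z = 0. Lengths are in m, angles in rad, forces in N, time in s.
With the tool pointing down it reaches from about 0.4 to 0.875 m from the base axis. Payload 4.4 kg.
Tool frame: the origin (TCP) lies midway between the tips of the shut fingers; the grasp point (between the pads) lies bot.grip_point_offset behind it (bot.grip_point_offset is the distance from the TCP to the grasp point, in m); y points along the fingers, x is the direction in which the jaws open and shut, and the axes are right-handed (so a half turn about y gives the same grasp; the last joint's range is limited). The gripper opens to 85 mm and grips with 20 to 120 N. Pads are 22 mm wide; open, the fingers measure 114 mm over their backs; the gripper's body (76 mm by 85 mm) begins 54 mm behind the grasp point. The pads swing forward as they close: fully open they stand 13 mm farther back than shut.
Start: joints at [-0.066, 0.628, 0.038, 1.517, -0.027, 0.996, -0.02], TCP at [0.65, 0, 0.231] pointing down, gripper open.
Joint ranges: [-3.06, 3.06], [-0.37, 2.12], [-1.25, 1.32], [0.18, 2.47], [-1.1, 4.24], [0.23, 1.98], [-2.94, 2.94]. Speed limits (rad/s): [2.57, 2.57, 3.14, 3.14, 3.14, 3.14, 3.14].

### API

Orientations are given as a unit quaternion [x, y, z, w].
In Python, from plant import bot gives the robot as it stands.
- The arm moves only by the tool move_arm, never from a script. Its argument "motion" is a list of rows, each a list of 5 numbers: the shift along the tool's x, y, z in m, then the turn about the tool's y in degrees, then the opening, from -1 (shut) to 1 (fully open), so that 0 is half open. A call has exactly 5 rows; each row shifts and turns the commanded pose from where the row before left it, along the tool's axes as they then stand; what a row does not reach is not made up. A row lasts 1/8 s, in which the tool goes at most 62.5 mm and 10.7 degrees, less where a joint would pass 70% of its speed; a pose out of reach is approached as far as the arm can. A call is refused whole if a number of a shift passes 0.0625 or a number of a turn 10.7, either way. A call with a gripper value outside its range is refused whole. The fingers move at their own pace and stop on an object; the grip force is fixed at half the most. Time passes only in rows, so rows that do not move let the fingers close, or fill a call up. It gives the time, the measured TCP pose, the force and the opening at its end, in the units of the state.
- bot.state(): the state, without advancing time (a new reading comes with each control period).
- bot.get_image(name): name is "scene" or "side" or "wrist"; returns (picture, depth): 400x640x3 uint8, blue, green, red; 400x640 float32, m along the optical axis (not along the pixel's ray), 0 where there is no reading.
- bot.camera_info(name): a dict with "mtx" (3x3 intrinsics, pixels), "rvec" (rotation vector, rad) and "tvec" (3), from world to camera coordinates, as OpenCV has them; the wrist camera has in their place "hand_eye" (4x4, takes a point from camera to tool coordinates, whose origin is the TCP and whose axes are the tool frame's). Camera axes: x right, y down, z forward; pixel columns grow to the right and rows downward; lengths in m; the calibration is good to about 2 mm. The wrist camera is an equidistant fisheye: a pixel r from the principal point sees the ray r / f radians off the axis. A picture is of the moment at which its call begins: read the wrist's pose just before it. camera_info takes no time and is no camera call.
- bot.close_job(): hands the job in, once; it reports no verdict.
Trained networks look in the newest picture that a camera, given by its name, has taken for a name from the list of things; names that differ only in an ending like _2 or _b are one class to them, and where a whole thing is asked for, a point or a joint stands for the part that bears it (a point fixed in the world has none). Each returns a list of dicts, best first, with "p" (0 to 1); they miss things now and then, are a little off and sometimes report something else, mostly with a low value. They report only what shows in the picture. A call takes as long as a camera call. They do not tell look-alikes from the thing itself.
- bot.masks_of(camera, name): "pixels" (400x640 bool, what is visible of it) and "rect" ([centre column, centre row, width, height] in pixels, round what is visible of it).
The state is a dict: "t": time; "joint_pos": joint angles; "dq": joint speeds; "tau": joint torques, N m; "tcp_pos": TCP position; "tool_rot": TCP orientation; "force": force on the tool from outside, world axes, zero at the start; "torque": the same for the moment, N m; "opening": opening from 0.0 (shut) to 1.0 (fully open).
Only numpy, scipy, OpenCV 4.12 (cv2) and the standard library are available. Lean on these libraries where they do the work, as an engineer would, in place of code of your own. Each camera call takes 0.05 s, during which the arm holds its last target. There are 200 camera calls.

### The job

Lock the tilting weld fixture with the red-headed pin: stand the pin in the hole on top of the blue block, then push the lever with the yellow bar slowly up and over, away from the robot, until you feel the pin drop into the hole hidden in the shaft and catch it. Stop there without forcing the lever against the pin. Then press the pin fully down, its head flush on the block, let go, and leave everything else on the bench alone.

Things in the scene. Friction and masses are not known exactly. Their poses are not given: they have to be found in the camera images.
- bush (a point): Mouth of the upright hole in the fixture's blue block, on its axis, level with the block's flat top (74 x 56 mm, 124 mm above the table). Hole 15.8 mm wide, 2 mm chamfer; 20 mm below its mouth lies the top of the shaft. Axes turn with the fixture (bolted to the table): z up, y along the horizontal shaft towards the lever, x across the shaft, away from the robot.
- spindle: Turning part: 48 mm steel shaft with a face plate at -y and the lever at +y. Origin on the shaft's axis below the bush, 80 mm above the table; y along the shaft, z along the lever. It starts with the lever leaning 49 to 54 degrees to the robot's side (-x), turns to 43 degrees past upright, and stays where left. More than 75 N between pin and shaft bends the pin.
- fixture: Fixed base plate (130 x 300 x 12 mm) and blue bearing block; origin under the plate, axes as the bush. In the block, out of sight, a cross-hole 15.2 mm wide runs through the shaft. The lever was clamped on by hand: the hole comes upright when the lever is anywhere within 35 degrees of upright, either side. When the pin has dropped in, the shaft is caught, with a few degrees of play.
- lever_bar (a point): Centre of the lever's yellow bar, 18 mm thick, 60 mm long, parallel to the shaft, 100 mm from the shaft's axis and 105 mm along +y from the bush, on a steel rod 14 mm thick. The shaft's friction asks 2 to 3 N of push along the bar's arc; bar and rod are smooth and slippery; follow the arc, as a level push wastes force on the shaft. Once caught, 9 N is plenty to feel it; over some 18 N bends the pin.
- pin_mid (a point): The right pin (loose, about 110 g), half-way up on its axis, z towards its head. Steel shank 14 mm thick, 72 mm long, foot tapered; red head 26 mm wide, 22 mm tall. From this point: head's centre +36 mm, its underside +25, its top +47, foot -47. It starts upright, 40 mm deep in one of the stand's three holes.
- pin: The same pin; origin at its foot. Standing in the bush on the shaft it may lean 5 degrees, its head's underside 52 mm above the block. When the hole comes under it, it falls about 10 mm by its own weight onto two spring balls in the hole (underside then 42 mm up). A push of 5 to 12 N drives it past the balls and home: underside on the block.
- stand_hole1 (a point): Mouth of the middle hole of the wooden pin stand (70 x 175 mm, 45 mm high, fixed), level with its top. Three holes 17.5 mm wide in a row along y, 55 mm apart; z up. The three pins stand in them in any order.
- short_pin_mid (a point): A bystander: a pin with a black head, shank 14 mm thick and 48 mm long, too short for this fixture. Point half-way up.
- thin_pin_mid (a point): A bystander: a pin with a blue head, shank 10 mm thick and 62 mm long, too thin for this fixture. Point half-way up.
- can: A bystander: a plain aluminium drink can 66 mm wide and 118 mm tall; origin at its underside.
- gas_bottle: A bystander: a yellow gas bottle 72 mm wide and 200 mm tall; origin at its underside.
- tape: A bystander: a black tape measure, 62 x 36 x 60 mm; origin at its underside.
- discs: A bystander: two grinding discs, 116 mm wide, 11 mm high; origin at their underside.
- hammer: A bystander: a hammer lying on the table.
Mind the look-alikes: they are no part of the job. Leave any green look-alike of the pin alone.

How it is judged:
By the outcome, as a careful person would: the job done as asked, in the order asked, and still so for the second after the job is handed in, with the robot touching nothing.
It also fails if it takes over 72 s, if anything falls off the work surface, if the arm or the gripper's body presses on something with over 40 N, if the wrist force passes 120 N, or if a joint passes its speed limit or range.

## Working session

There is one attempt and no reset: what is moved stays moved. The work goes in short steps, Python scripts to look and compute and a tool call to move; the robot and the scene stay as the last step left them, time stands still between calls to the robot, and variables do not carry over. Pictures are saved under pics/ and viewed, about 8 in all and at most 12, crops included, and the job is handed in when it is done.

Besides the shell and the picture viewer there is one more tool, called as name(argument=value, ...), one argument or row to a line, values as JSON. move_arm: Moves the arm, as the interface text tells. Its arguments: {"type":"object","properties":{"motion":{"type":"array"}},"required":["motion"]}

```bash
mkdir -p pics; ls; cat > h.py <<'E'
import numpy as np, cv2
from plant import bot
from scipy.spatial.transform import Rotation as R
def cam(n):
    c=bot.camera_info(n); return c
def px2w(n,uv,z):
    """depth pixels -> world"""
    c=cam(n);K=np.array(c['mtx']);uv=np.atleast_2d(uv).astype(float);z=np.ravel(z)
    if n=='wrist':
        s=bot.state();H=np.array(c['hand_eye'])
        d=(uv-K[:2,2])/[K[0,0],K[1,1]];r=np.linalg.norm(d,axis=1)+1e-12
        xy=d/r[:,None]*np.tan(r)[:,None]
        P=np.c_[xy*z[:,None],z]@H[:3,:3].T+H[:3,3]
        return R.from_quat(s['tool_rot']).apply(P)+s['tcp_pos']
    Rm=cv2.Rodrigues(np.array(c['rvec'],float))[0];t=np.ravel(c['tvec'])
    P=np.c_[(uv-K[:2,2])/[K[0,0],K[1,1]]*z[:,None],z]
    return (P-t)@Rm
def w2px(n,P):
    c=cam(n);K=np.array(c['mtx']);P=np.atleast_2d(P).astype(float)
    if n=='wrist':
        s=bot.state();H=np.array(c['hand_eye'])
        Q=R.from_quat(s['tool_rot']).inv().apply(P-s['tcp_pos']);Q=(Q-H[:3,3])@H[:3,:3]
        rho=np.hypot(Q[:,0],Q[:,1])+1e-12;th=np.arctan2(rho,Q[:,2])
        return Q[:,:2]/rho[:,None]*th[:,None]*[K[0,0],K[1,1]]+K[:2,2]
    return cv2.projectPoints(P,np.array(c['rvec'],float),np.array(c['tvec'],float),K,None)[0][:,0]
def cloud(n,mask,d):
    v,u=np.nonzero(mask&(d>0)); return px2w(n,np.c_[u,v],d[v,u])
E
cat > a.py <<'E'
from h import *
for n in ('scene','side'):
    im,d=bot.get_image(n); np.savez(n+'.npz',im=im,d=d); cv2.imwrite(f'pics/{n}0.png',im)
    for k in ('pin_mid','short_pin_mid','thin_pin_mid','lever_bar','fixture','stand_hole1'):
        for r in bot.masks_of(n,k)[:3]:
            P=cloud(n,r['pixels'],d)
            print(n,k,round(r['p'],2),np.round(r['rect']),len(P),np.round(np.median(P,0),3) if len(P) else '', np.round(np.percentile(P,[2,98],axis=0),3).tolist() if len(P) else '')
s=bot.state();print(s['t'],s['tcp_pos'],s['tool_rot'],s['force'],bot.grip_point_offset)
print(R.from_quat(s['tool_rot']).as_matrix().round(3))
E
python3 a.py
```

```text
pics
scene pin_mid 0.56 [423. 287.  28.  77.] 705 [0.456 0.469 0.023] [[0.37, 0.325, 0.006], [0.527, 0.553, 0.03]]
scene thin_pin_mid 0.62 [272. 132.   6.  10.] 61 [ 0.506 -0.376  0.079] [[0.497, -0.402, 0.038], [0.651, -0.08, 0.451]]
scene lever_bar 0.65 [320. 218.  65.  75.] 1133 [0.608 0.106 0.102] [[0.537, -0.069, 0.052], [0.645, 0.187, 0.153]]
scene fixture 0.91 [316. 229.  72.  88.] 3043 [0.621 0.075 0.084] [[0.54, -0.067, 0.005], [0.676, 0.191, 0.15]]
scene stand_hole1 0.61 [268. 145.  14.  25.] 273 [ 0.533 -0.356  0.041] [[0.503, -0.414, -0.003], [0.68, -0.016, 0.436]]
side pin_mid 0.67 [358. 320.  14.  33.] 261 [ 0.42  -0.399  0.075] [[0.411, -0.407, 0.0], [0.46, -0.365, 0.096]]
side pin_mid 0.59 [384. 300.   6.  18.] 165 [ 0.5   -0.389  0.091] [[0.492, -0.398, 0.045], [0.515, -0.376, 0.102]]
side pin_mid 0.57 [396. 336.  15.  34.] 248 [ 0.462 -0.479  0.08 ] [[0.454, -0.487, 0.009], [0.475, -0.466, 0.096]]
side short_pin_mid 0.49 [320. 203.  75.  65.] 1263 [ 0.585 -0.059  0.098] [[0.535, -0.097, 0.029], [0.643, 0.178, 0.152]]
side thin_pin_mid 0.61 [370. 304.  62.  60.] 1770
[... 291 characters left out ...]
4, 0.179, 0.152]]
side lever_bar 0.39 [356. 272.  12.  16.] 127 [ 0.505 -0.279  0.083] [[0.495, -0.288, 0.043], [0.519, -0.265, 0.092]]
side fixture 0.86 [322. 210.  78.  83.] 2901 [ 0.577 -0.028  0.071] [[0.531, -0.104, 0.008], [0.639, 0.174, 0.142]]
side stand_hole1 0.95 [367. 304.  60.  62.] 1737 [ 0.489 -0.356  0.045] [[0.469, -0.418, 0.002], [0.539, -0.246, 0.074]]
side stand_hole1 0.75 [318. 204.  69.  66.] 1253 [ 0.586 -0.059  0.098] [[0.535, -0.097, 0.031], [0.642, 0.177, 0.152]]
0.7 [6.50000297e-01 3.56716757e-05 2.31326809e-01] [-7.07096386e-01 -3.40842306e-06 -7.13660017e-06  7.07117177e-01] [ 0.42506066 -0.10270785 -0.58565406] 0.0187
[[ 1.  0.  0.]
 [-0.  0.  1.]
 [ 0. -1.  0.]]
```

```bash
python3 - <<'E'
import numpy as np,cv2
a=np.load('scene.npz')['im'];b=np.load('side.npz')['im']
A=cv2.resize(a[90:340,200:480],None,fx=1.43,fy=1.43)[:,:400]
B=cv2.resize(b[150:370,260:440],None,fx=2.22,fy=2.22)
A=cv2.resize(a[90:330,220:480],(400,369));B=cv2.resize(b[150:370,250:450],(400,440))
o=np.zeros((440,800,3),np.uint8);o[:369,:400]=A;o[:,400:]=B
cv2.imwrite('pics/c1.png',o)
E
```

```text
(no output)
```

View pics/c1.png

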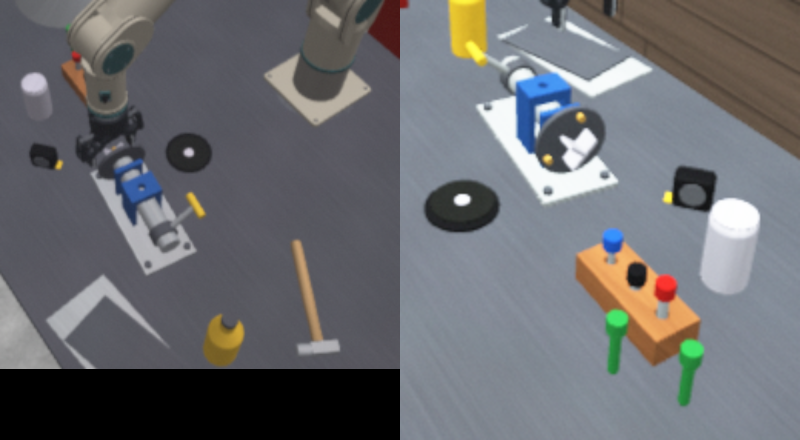

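View pics/side0.png

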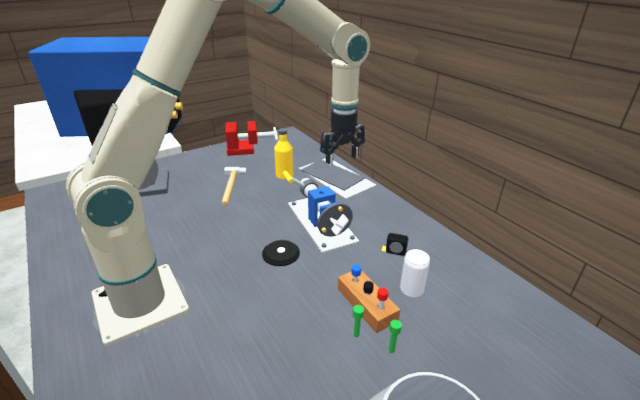

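```bash
python3 - <<'E'
from h import *
for n in ('scene','side'):
    z=np.load(n+'.npz');im,d=z['im'],z['d']
    hsv=cv2.cvtColor(im,cv2.COLOR_BGR2HSV)
    P=cloud(n,np.ones(d.shape,bool),d);v,u=np.nonzero(d>0);h=hsv[v,u]
    def pr(nm,m):
        Q=P[m]; 
        if len(Q)<4: print(n,nm,len(Q));return
        r=cv2.minAreaRect((Q[:,:2]*1000).astype(np.float32))
        print(n,nm,len(Q),'rect',np.round(r[0],1),np.round(r[1],1),round(r[2],1),'z',np.round(np.percentile(Q[:,2],[2,50,98]),3),'ctr',np.round(np.median(Q,0),3))
    near=(P[:,0]>.5)&(P[:,0]<.75)&(abs(P[:,1]-.05)<.3)
    blue=(h[:,0]>100)&(h[:,0]<125)&(h[:,1]>130)&(h[:,2]>60)
    pr('blocktop',near&blue&(abs(P[:,2]-.124)<.006))
    yel=(h[:,0]>20)&(h[:,0]<34)&(h[:,1]>140)&(h[:,2]>90)
    pr('bar',near&yel&(P[:,2]>.1)&(P[:,1]>.1)&(P[:,1]<.25))
    st=(P[:,0]>.4)&(P[:,0]<.62)&(P[:,1]<-.2)&(P[:,1]>-.5)
    red=((h[:,0]<5)|(h[:,0]>174))&(h[:,1]>170)
    pr('red',st&red&(P[:,2]>.06)); pr('redtop',st&red&(abs(P[:,2]-.099)<.004))
    pr('bluehead',st&blue&(P[:,2]>.05)); 
    pr('standtop',st&(abs(P[:,2]-.045)<.005)&(h[:,0]>5)&(h[:,0]<18)&(h[:,1]>130))
    pr('can',(P[:,0]>.5)&(P[:,0]<.7)&(P[:,1]<-.3)&(P[:,1]>-.55)&(P[:,2]>.105)&(P[:,2]<.13))
    pr('plate',near&(h[:,1]<40)&(h[:,2]>150)&(abs(P[:,2]-.012)<.005))
E
```

```text
scene blocktop 311 rect [600.4  29. ] [98.4 75.2] 79.9 z [0.119 0.123 0.128] ctr [0.604 0.048 0.123]
scene bar 81 rect [544.  162.5] [57.9 19.8] 77.4 z [0.145 0.151 0.157] ctr [0.544 0.163 0.151]
scene red 18 rect [ 505.9 -380.5] [29.9 12.8] 85.2 z [0.091 0.097 0.102] ctr [ 0.506 -0.378  0.097]
scene redtop 14 rect [ 506.2 -377. ] [22.8 12.8] 85.2 z [0.095 0.097 0.102] ctr [ 0.506 -0.379  0.097]
scene bluehead 0
scene standtop 119 rect [ 519.4 -354. ] [115.5  38.6] 86.9 z [0.04  0.044 0.049] ctr [ 0.525 -0.365  0.044]
scene can 204 rect [ 645.8 -345.5] [65.4 60. ] 55.8 z [0.106 0.116 0.123] ctr [ 0.647 -0.343  0.116]
scene plate 900 rect [620.7 118.2] [431.1 153.4] 75.9 z [0.007 0.011 0.016] ctr [0.64  0.099 0.011]
side blocktop 240 rect [600.1  20.8] [103.6  72.7] 82.8 z [0.119 0.125 0.127] ctr [0.6   0.037 0.125]
side bar 62 rect [544.  157.3] [62.8 15.8] 79.7 z [0.14  0.151 0.156] ctr [0.541 0.151 0.151]
side red 109 rect [ 501.6 -386.7] [23.4 21.8] 50.0 z [0.079 0.098 0.102] ctr [ 0.499 -0.389  0.098]
side redtop 68 rect [ 501.6 -386.7] [23.4 21.8] 50.0 z [0.095 0.099 0.102] ctr [ 0.501 -0.387  0.099]
side bluehead 96 rect [ 507.1 -275. ] [27.2 21.2] 53.1 z [0.07  0.088 0.093] ctr [ 0.503 -0.279  0.088]
side standtop 999 rect [ 504.8 -332.4] [175.6  69.2] 88.5 z [0.041 0.046 0.048] ctr [ 0.493 -0.347  0.046]
side can 395 rect [ 645.1 -354.2] [63.2 61.3] 67.3 z [0.106 0.118 0.122] ctr [ 0.641 -0.358  0.118]
side plate 994 rect [623.5 117.2] [463.4 153.4] 76.2 z [0.008 0.013 0.016] ctr [ 0.569 -0.039  0.013]
```

Candidates: red head at side (383,298); black (368,287); blue (356,272); green ones (358,318) and (396,334). I choose the red one, at about (0.502, -0.387). The crop already shows it clearly as the end pin of the stand.

move_arm(
  motion=[
    [-0.018, 0, -0.048, 0, 0],
    [-0.018, 0, -0.048, 0, 0],
    [-0.018, 0, -0.048, 0, 0],
    [-0.018, 0, -0.048, 0, 0],
    [-0.018, 0, -0.048, 0, 0],
  ],
)

```text
t: 1.32
tcp_pos: [0.5594, -0.2415, 0.2315]
tool_rot: [0.707, 0.0, 0.0, -0.707]
force: [1.4, 0.1, -0.5]
opening: 0.501
```

move_arm(
  motion=[
    [-0.018, 0, -0.048, 0, 0],
    [-0.018, 0, -0.048, 0, 0],
    [-0.018, 0, -0.048, 0, 0],
    [-0.004, 0.02, -0.003, 0, 0],
    [0, 0.02, 0, 0, 0],
  ],
)

```text
t: 1.95
tcp_pos: [0.5011, -0.3885, 0.191]
tool_rot: [0.707, -0.001, 0.001, -0.707]
force: [0.3, 0.1, -0.3]
opening: 0.502
```

```bash
cat > red.py <<'E'
from h import *
im,d=bot.get_image('wrist');s=bot.state();hsv=cv2.cvtColor(im,cv2.COLOR_BGR2HSV)
m=((hsv[...,0]<5)|(hsv[...,0]>174))&(hsv[...,1]>150)&(hsv[...,2]>60)
P=cloud('wrist',m,d);v,u=np.nonzero(m&(d>0))
print('t',s['t'],'tcp',s['tcp_pos'].round(4) if hasattr(s['tcp_pos'],'round') else s['tcp_pos'],'F',np.round(s['force'],1),'open',s['opening'])
if len(P):
    zt=np.percentile(P[:,2],95);T=P[abs(P[:,2]-zt)<.005]
    print(len(P),'px',u.mean(),v.mean(),'ztop',zt.round(4),'minrect',cv2.minEnclosingCircle((T[:,:2]*1000).astype(np.float32)),'med',np.median(T,0).round(4))
np.savez('wrist.npz',im=im,d=d)
E
python3 red.py; python3 -c "
import numpy as np,cv2;cv2.imwrite('pics/w1.png',np.load('wrist.npz')['im'])"
```

```text
t 2.0 tcp [ 0.5002 -0.3866  0.1881] F [ 0.1  0.8 -1.9] open 0.5013312486007976
1185 px 236.68607594936708 238.83628691983122 ztop 0.0974 minrect ((501.9584655761719, -382.362548828125), 12.814325332641602) med [ 0.5022 -0.382   0.0965]
```

View pics/w1.png

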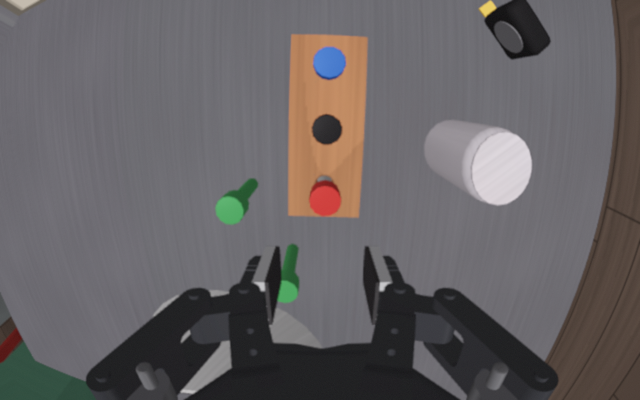

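The picture shows the red head at (325,197), centred between the jaws, with the black (327,129) and blue (329,62) pins behind it. The green look-alikes are at (231,209) and (287,290). There is room to descend.

move_arm(
  motion=[
    [0, 0.03, 0.003, 0, 0],
    [0, 0.03, 0, 0, 0],
    [0, 0.03, 0, 0, 0],
    [0, 0.02, 0, 0, 0],
    [0, 0.011, 0, 0, 0],
  ],
)

```text
t: 2.62
tcp_pos: [0.5019, -0.3836, 0.0695]
tool_rot: [-0.707, 0.0, 0.0, 0.707]
force: [-0.3, -0.1, 0.1]
opening: 0.501
```

move_arm(
  motion=[
    [0, 0, 0, 0, -1],
    [0, 0, 0, 0, -1],
    [0, 0, 0, 0, -1],
    [0, 0, 0, 0, -1],
    [0, 0, 0, 0, -1],
  ],
)

```text
t: 3.25
tcp_pos: [0.5021, -0.384, 0.0706]
tool_rot: [0.707, 0.0, 0.0, -0.707]
force: [-0.8, -0.1, -1.4]
opening: 0.285
```

move_arm(
  motion=[
    [0, -0.02, 0, 0, -1],
    [0, -0.035, 0, 0, -1],
    [0, -0.045, 0, 0, -1],
    [0, -0.045, 0, 0, -1],
    [0.005, -0.045, 0.02, 0, -1],
  ],
)

```text
t: 3.88
tcp_pos: [0.5059, -0.3658, 0.2634]
tool_rot: [0.708, -0.001, 0.002, -0.706]
force: [0.8, -0.3, -0.9]
opening: 0.282
```

move_arm(
  motion=[
    [0.012, 0, 0.044, 0, -1],
    [0.012, 0, 0.044, 0, -1],
    [0.012, 0, 0.044, 0, -1],
    [0.012, 0, 0.044, 0, -1],
    [0.012, 0, 0.044, 0, -1],
  ],
)

```text
t: 4.5
tcp_pos: [0.5672, -0.1426, 0.2619]
tool_rot: [0.707, 0.0, 0.001, -0.707]
force: [0.5, 0.5, -1.4]
opening: 0.286
```

move_arm(
  motion=[
    [0.012, 0, 0.044, 0, -1],
    [0.012, 0, 0.044, 0, -1],
    [0.004, 0, 0.006, 0, -1],
    [0, 0, 0, 0, -1],
    [0, 0, 0, 0, -1],
  ],
)

```text
t: 5.12
tcp_pos: [0.5946, -0.0521, 0.2608]
tool_rot: [0.708, -0.001, 0.001, -0.707]
force: [0.3, -1.0, -1.6]
opening: 0.285
```

```bash
python3 - <<'E'
from h import *
im,d=bot.get_image('wrist');s=bot.state();np.savez('w2.npz',im=im,d=d);cv2.imwrite('pics/w2.png',im)
print(s['t'],np.round(s['tcp_pos'],4),s['opening'],np.round(s['force'],2))
P=cloud('wrist',np.ones(d.shape,bool),d);v,u=np.nonzero(d>0);h=cv2.cvtColor(im,cv2.COLOR_BGR2HSV)[v,u]
near=(P[:,0]>.5)&(P[:,0]<.75)&(P[:,1]>-.15)&(P[:,1]<.25)
blue=(h[:,0]>100)&(h[:,0]<125)&(h[:,1]>110)&(h[:,2]>50)
yel=(h[:,0]>20)&(h[:,0]<34)&(h[:,1]>140)
for nm,m in (('block',near&blue&(abs(P[:,2]-.124)<.006)),('bar',near&yel&(P[:,2]>.1)&(P[:,1]>.08)),('plate',near&(h[:,1]<50)&(h[:,2]>120)&(abs(P[:,2]-.012)<.004))):
    Q=P[m];
    if len(Q)<5: print(nm,len(Q));continue
    r=cv2.minAreaRect((Q[:,:2]*1000).astype(np.float32));print(nm,len(Q),r,np.percentile(Q[:,2],[2,50,98]).round(4))
E
```

```text
5.175 [ 0.5946 -0.0521  0.2607] 0.2866565708785946 [ 0.06 -1.08 -0.44]
block 4668 ((600.8611450195312, 22.032474517822266), (98.1886978149414, 72.29142761230469), 81.70797729492188) [0.1185 0.1244 0.1259]
bar 0
plate 7019 ((603.0888671875, 37.252532958984375), (287.9510803222656, 131.20413208007812), 81.42827606201172) [0.0106 0.0124 0.0142]
```

View pics/w2.png

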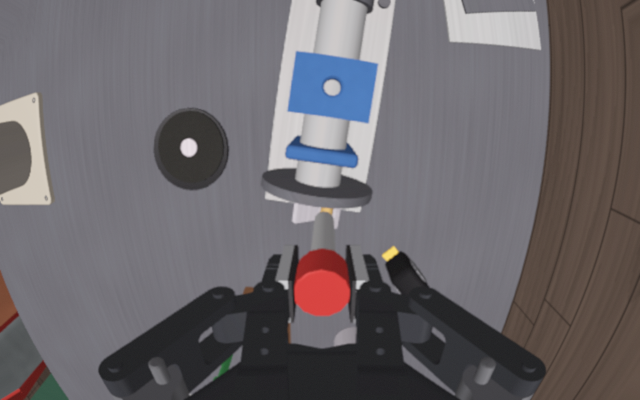

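Hole at about (332,87) in the block's top. The pin hangs from the jaws with its head at (322,282) and foot near (323,213). Next I'll measure both.

```bash
python3 - <<'E'
from h import *
z=np.load('w2.npz');im,d=z['im'],z['d'];hsv=cv2.cvtColor(im,cv2.COLOR_BGR2HSV)
v,u=np.mgrid[:400,:640]
blue=(hsv[...,0]>100)&(hsv[...,0]<125)&(hsv[...,1]>110)&(hsv[...,2]>50)&(v<130)&(v>40)&(u>270)&(u<400)&(d>0)
P=px2w('wrist',np.c_[u[blue],v[blue]],d[blue]);T=P[abs(P[:,2]-.1245)<.003]
r=cv2.minAreaRect((T[:,:2]*1000).astype(np.float32));print('top',r,np.median(T[:,2]))
hole=~blue&(abs(u-332)<14)&(abs(v-87)<14)
n,l,s,c=cv2.connectedComponentsWithStats(hole.astype(np.uint8));i=1+np.argmax(s[1:,4]);print(s[i],c[i])
K=bot.camera_info('wrist')
# intersect ray at plane z=.124
zz=np.linspace(.02,.6,5801);Q=px2w('wrist',np.repeat([c[i]],len(zz),0),zz);print('hole',Q[np.argmin(abs(Q[:,2]-.124))].round(4))
st=bot.state();print(st['tcp_pos'])
# pin head and foot
m=((hsv[...,0]<5)|(hsv[...,0]>174))&(hsv[...,1]>150)&(abs(u-322)<40)&(abs(v-282)<45)
H=cloud('wrist',m,d);print('head',len(H),np.percentile(H,[2,50,98],axis=0).round(4).tolist())
sh=(u>300)&(u<345)&(v>205)&(v<255)&(d>0)
S=px2w('wrist',np.c_[u[sh],v[sh]],d[sh]);S=S[(abs(S[:,1]-st['tcp_pos'][1])<.03)&(S[:,2]>.17)]
for a in np.arange(.18,.27,.01):
    q=S[abs(S[:,2]-a)<.005]
    if len(q)>3: print(a.round(2),len(q),np.percentile(q,[3,50,97],axis=0).round(4).tolist())
fp=w2px('wrist',[[*st['tcp_pos'][:2],st['tcp_pos'][2]-.064],[*st['tcp_pos'][:2],st['tcp_pos'][2]-.01]]);print('expected foot px',fp)
E
```

```text
top ((603.9974975585938, 43.62297058105469), (54.741966247558594, 72.26859283447266), 81.42496490478516) 0.12437694541877942
[323  79  18  17 257] [331.6848249  86.9922179]
hole [0.6034 0.0428 0.124 ]
[ 0.59456116 -0.05206455  0.26070204]
head 3043 [[0.5824, -0.0637, 0.2719], [0.5942, -0.0483, 0.2897], [0.6057, -0.0409, 0.2912]]
0.2 59 [[0.5895, -0.0523, 0.1979], [0.5951, -0.048, 0.202], [0.6021, -0.0466, 0.2047]]
0.21 109 [[0.5896, -0.0517, 0.2053], [0.5958, -0.0478, 0.2103], [0.6017, -0.0466, 0.2146]]
0.22 112 [[0.5892, -0.0515, 0.2154], [0.595, -0.0479, 0.2209], [0.6013, -0.0467, 0.225]]
0.23 138 [[0.5884, -0.0513, 0.2258], [0.595, -0.0477, 0.231], [0.6011, -0.0465, 0.2349]]
0.24 154 [[0.5883, -0.0524, 0.2356], [0.5949, -0.0478, 0.2403], [0.6016, -0.0466, 0.2447]]
0.25 178 [[0.5887, -0.0515, 0.2452], [0.5949, -0.0477, 0.25], [0.6011, -0.0465, 0.2547]]
0.26 32 [[0.5905, -0.0483, 0.2551], [0.5941, -0.0472, 0.2563], [0.5986, -0.0465, 0.2577]]
0.27 139 [[0.5872, -0.0434, 0.2686], [0.5943, -0.0417, 0.2716], [0.601, -0.0409, 0.2746]]
expected foot px [[322.18170437 217.01461789]
 [322.43910024 251.14152035]]
```

move_arm(
  motion=[
    [0.0025, 0, 0.03, 0, -1],
    [0.0025, 0, 0.03, 0, -1],
    [0.0025, 0, 0.025, 0, -1],
    [0.001, 0.02, 0.012, 0, -1],
    [0, 0.03, 0, 0, -1],
  ],
)

```text
t: 5.8
tcp_pos: [0.6043, 0.0474, 0.2108]
tool_rot: [-0.707, -0.001, -0.001, 0.707]
force: [0.4, -1.0, -1.9]
opening: 0.287
```

move_arm(
  motion=[
    [0, 0, 0, 0, -1],
    [0, 0.002, 0, 0, -1],
    [0, 0.002, 0, 0, -1],
    [0, 0, 0, 0, -1],
    [0, 0, 0, 0, -1],
  ],
)

```text
t: 6.42
tcp_pos: [0.6037, 0.047, 0.2068]
tool_rot: [-0.707, -0.0, -0.0, 0.707]
force: [-0.6, 0.6, -0.6]
opening: 0.286
```

```bash
python3 - <<'E'
from h import *
s=bot.state();im,d=bot.get_image('side');im2,d2=bot.get_image('wrist');print(np.round(s['tcp_pos'],4),s['t'],np.round(s['force'],2))
c=w2px('side',[0.603,0.043,0.135])[0].astype(int);print(c)
A=cv2.resize(im[c[1]-50:c[1]+50,c[0]-40:c[0]+40],(400,500),interpolation=cv2.INTER_CUBIC)
B=cv2.resize(im2[130:330,240:400],(400,500),interpolation=cv2.INTER_CUBIC)
cv2.imwrite('pics/c3.png',np.hstack([A,B]))
E
```

```text
[0.6037 0.047  0.2068] 6.425 [-0.62  0.64 -0.61]
[321 189]
```

View pics/c3.png

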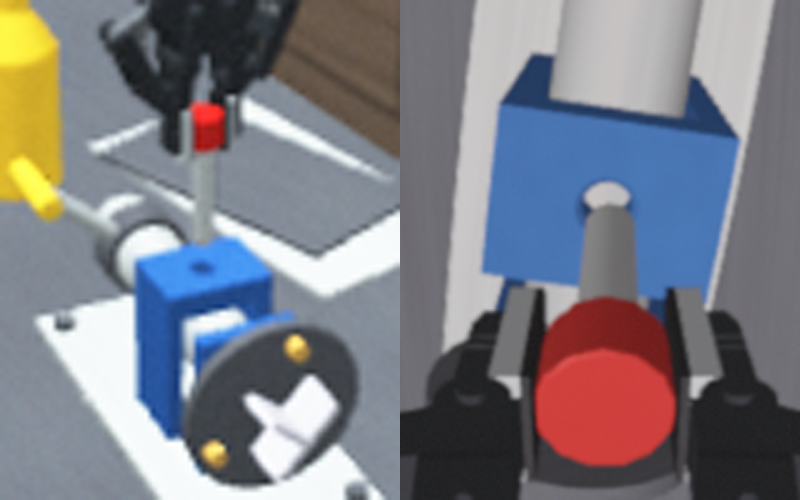

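The side view shows the pin upright in the jaws, foot a little short of the hole (200,268 in the crop). The wrist view shows the foot laterally in line with the hole. I'll correct y by -2 mm and go down gently.

move_arm(
  motion=[
    [-0.0005, 0, -0.002, 0, -1],
    [0, 0.005, 0, 0, -1],
    [0, 0.005, 0, 0, -1],
    [0, 0.004, 0, 0, -1],
    [0, 0, 0, 0, -1],
  ],
)

```text
t: 7.15
tcp_pos: [0.6027, 0.0451, 0.1917]
tool_rot: [0.707, -0.0, -0.0, -0.707]
force: [0.2, 0.7, -0.8]
opening: 0.284
```

```bash
python3 - <<'E'
from h import *
s=bot.state();im,d=bot.get_image('wrist');hsv=cv2.cvtColor(im,cv2.COLOR_BGR2HSV);v,u=np.mgrid[:400,:640]
print(np.round(s['tcp_pos'],4),np.round(s['force'],2))
P=px2w('wrist',np.c_[u.ravel(),v.ravel()],d.ravel());h=hsv.reshape(-1,3);ok=d.ravel()>0
near=ok&(abs(P[:,0]-.603)<.06)&(abs(P[:,1]-.043)<.05)
bl=near&(h[:,0]>100)&(h[:,0]<125)&(h[:,1]>110)&(abs(P[:,2]-.124)<.003)
print('blocktop',cv2.minAreaRect((P[bl,:2]*1000).astype(np.float32)))
sh=near&(h[:,1]<60)&(abs(P[:,0]-s['tcp_pos'][0])<.012)&(abs(P[:,1]-s['tcp_pos'][1])<.015)
for a in (.13,.14,.15,.16,.17):
    q=P[sh&(abs(P[:,2]-a)<.004)]
    if len(q)>3: print(a,len(q),np.percentile(q,[3,50,97],axis=0).round(4).tolist())
cv2.imwrite('pics/c4.png',cv2.resize(im[140:260,260:380],(600,600),interpolation=cv2.INTER_CUBIC))
E
```

```text
[0.6027 0.0451 0.1917] [ 0.19  0.71 -0.84]
blocktop ((604.4714965820312, 43.859622955322266), (56.618194580078125, 73.15596008300781), 81.77114868164062)
0.13 36 [[0.5979, 0.0467, 0.1293], [0.6031, 0.049, 0.1318], [0.6097, 0.0503, 0.1337]]
0.14 83 [[0.598, 0.0455, 0.1361], [0.6034, 0.0495, 0.1397], [0.6098, 0.0506, 0.1438]]
0.15 84 [[0.5975, 0.046, 0.1462], [0.604, 0.0494, 0.1502], [0.6095, 0.0505, 0.1536]]
0.16 98 [[0.5977, 0.0461, 0.1561], [0.6036, 0.0494, 0.1599], [0.6093, 0.0505, 0.1639]]
0.17 124 [[0.5974, 0.0467, 0.1661], [0.6033, 0.0495, 0.1703], [0.6091, 0.0506, 0.1739]]
```

View pics/c4.png

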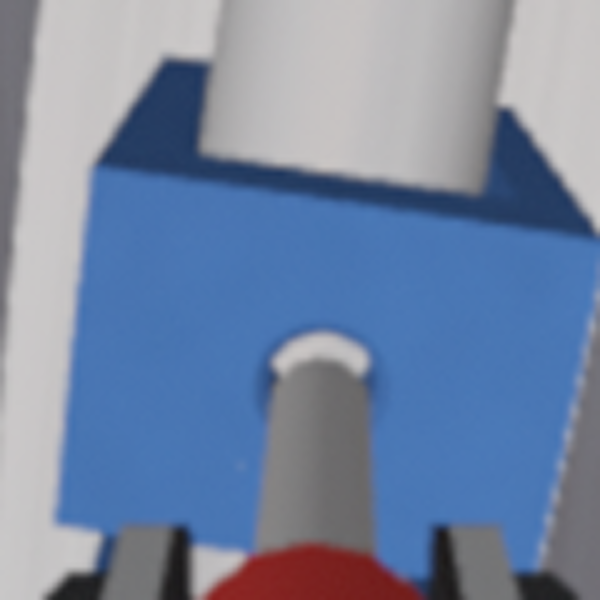

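The foot is centred over the hole. Lowering.

move_arm(
  motion=[
    [0, 0.004, 0, 0, -1],
    [0, 0.004, 0, 0, -1],
    [0, 0.004, 0, 0, -1],
    [0, 0.004, 0, 0, -1],
    [0, 0, 0, 0, -1],
  ],
)

```text
t: 7.82
tcp_pos: [0.6027, 0.045, 0.1759]
tool_rot: [0.707, -0.0, -0.0, -0.707]
force: [-0.2, -0.6, -0.7]
opening: 0.286
```

move_arm(
  motion=[
    [0, 0.003, 0, 0, -1],
    [0, 0.003, 0, 0, -1],
    [0, 0, 0, 0, -1],
    [0, 0, 0, 0, -1],
    [0, 0, 0, 0, -1],
  ],
)

```text
t: 8.45
tcp_pos: [0.6031, 0.045, 0.1704]
tool_rot: [-0.707, -0.0, -0.0, 0.707]
force: [-0.3, 0.3, -0.5]
opening: 0.288
```

move_arm(
  motion=[
    [0, 0, 0, 0, -0.3],
    [0, 0, 0, 0, 0],
    [0, 0, 0, 0, 0.1],
    [0, 0, 0, 0, 0.1],
    [0, 0, 0, 0, 0.1],
  ],
)

```text
t: 9.07
tcp_pos: [0.603, 0.045, 0.1703]
tool_rot: [-0.707, -0.0, -0.0, 0.707]
force: [-1.3, -0.0, 0.4]
opening: 0.555
```

move_arm(
  motion=[
    [0, -0.01, 0, 0, 0.1],
    [0, -0.03, 0, 0, 0.1],
    [0, -0.04, 0, 0, 0.1],
    [0, -0.03, 0, 0, 0.1],
    [0, 0, 0, 0, 0.1],
  ],
)

```text
t: 9.7
tcp_pos: [0.6048, 0.0452, 0.2838]
tool_rot: [-0.707, -0.002, -0.002, 0.707]
force: [-0.3, 0.4, -0.5]
opening: 0.545
```

```bash
cat > chk.py <<'E'
from h import *
import sys
n=sys.argv[1]
im,d=bot.get_image(n);hsv=cv2.cvtColor(im,cv2.COLOR_BGR2HSV);s=bot.state()
v,u=np.nonzero(d>0);P=px2w(n,np.c_[u,v],d[v,u]);h=hsv[v,u]
near=(abs(P[:,0]-.60)<.11)&(abs(P[:,1]-.07)<.2)
m=near&((h[:,0]<5)|(h[:,0]>174))&(h[:,1]>150)&(P[:,2]>.12)&(P[:,2]<.23)
Q=P[m]
if len(Q)>5: print(n,'t',round(s['t'],2),'head',len(Q),np.percentile(Q,[3,50,97],axis=0).round(4).tolist())
m=near&(h[:,0]>20)&(h[:,0]<34)&(h[:,1]>140)&(P[:,2]>.1)&(P[:,1]>.09)&(P[:,1]<.25)
Q=P[m]
if len(Q)>5: print('bar',len(Q),np.percentile(Q,[3,50,97],axis=0).round(4).tolist(),cv2.minAreaRect((Q[:,:2]*1000).astype(np.float32)))
B=np.array([.604,.0435,.08]);yw=np.radians(-8.4);X=np.array([np.cos(yw),np.sin(yw),0]);Y=np.array([-np.sin(yw),np.cos(yw),0])
if len(Q)>5:
    L=(Q-B)@np.c_[X,Y,[0,0,1]];print('bar local med',np.median(L,0).round(4),'ang',np.degrees(np.arctan2(*np.median(L[:,[0,2]],0))).round(1))
if len(sys.argv)>2: cv2.imwrite(sys.argv[2],im)
E
python3 chk.py wrist pics/w5.png; python3 chk.py side
```

```text
wrist t 9.75 head 851 [[0.5929, 0.0338, 0.184], [0.603, 0.0461, 0.1964], [0.6138, 0.0557, 0.1978]]
bar 615 [[0.5342, 0.1306, 0.1453], [0.5466, 0.1573, 0.1496], [0.5533, 0.1844, 0.1519]] ((542.8591918945312, 158.2267303466797), (57.776851654052734, 16.368000030517578), 81.21885681152344)
bar local med [-0.0726  0.1037  0.0696] ang -46.2
side t 9.8 head 65 [[0.5929, 0.029, 0.1782], [0.5997, 0.0358, 0.1924], [0.6116, 0.051, 0.2005]]
bar 61 [[0.534, 0.1282, 0.1407], [0.5403, 0.1528, 0.1511], [0.5522, 0.1834, 0.1559]] ((542.5108032226562, 157.5502471923828), (61.70767593383789, 17.975486755371094), 77.083740234375)
bar local med [-0.0788  0.1003  0.0711] ang -47.9
```

View pics/w5.png

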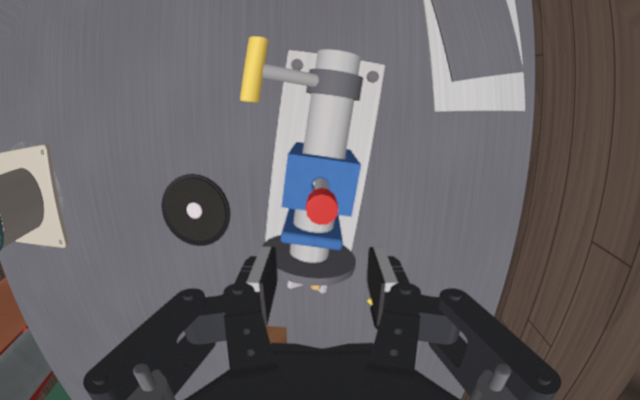

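```bash
python3 - <<'E'
from h import *
for n in ('scene','side'):
    z=np.load(n+'.npz');im,d=z['im'],z['d'];h=cv2.cvtColor(im,cv2.COLOR_BGR2HSV)
    P=cloud(n,(h[...,0]>20)&(h[...,0]<34)&(h[...,1]>140),d);Q=P[(P[:,1]>.25)&(P[:,2]>.03)];print(n,np.percentile(Q,[3,50,97],axis=0).round(3).tolist())
E
```

```text
scene [[0.637, 0.382, 0.037], [0.676, 0.422, 0.13], [0.693, 0.444, 0.168]]
side [[0.623, 0.369, 0.037], [0.646, 0.382, 0.104], [0.68, 0.42, 0.175]]
```

move_arm(
  motion=[
    [-0.025, 0, 0.024, 8.4, -1],
    [-0.025, 0, 0.024, 0, -1],
    [-0.025, 0, 0.024, 0, -1],
    [-0.025, 0, 0.024, 0, -1],
    [-0.025, 0, 0.024, 0, -1],
  ],
)

```text
t: 10.42
tcp_pos: [0.4915, 0.1791, 0.2791]
tool_rot: [0.706, -0.053, 0.051, -0.705]
force: [0.6, 0.1, -0.6]
opening: 0.002
```

move_arm(
  motion=[
    [0, 0.035, 0.004, 0, -1],
    [0, 0.035, 0, 0, -1],
    [0, 0.035, 0, 0, -1],
    [0, 0.025, 0, 0, -1],
    [0, 0.013, 0, 0, -1],
  ],
)

```text
t: 11.05
tcp_pos: [0.4922, 0.182, 0.1352]
tool_rot: [0.706, -0.053, 0.05, -0.705]
force: [0.1, -0.2, 0.1]
opening: 0.0
```

```bash
cat > st.py <<'E'
from h import *
s=bot.state();B=np.array([.604,.0435,0]);yw=np.radians(-8.4)
M=R.from_euler('z',yw)
print('t',round(s['t'],2),'local tcp',M.inv().apply(s['tcp_pos']-B).round(4),'Flocal',M.inv().apply(s['force']).round(2),'toolx',R.from_quat(s['tool_rot']).as_matrix()[:,0].round(3))
E
python3 st.py
```

```text
t 11.05 local tcp [-0.1309  0.1207  0.1352] Flocal [ 0.11 -0.2   0.08] toolx [ 0.989 -0.146 -0.004]
```

move_arm(
  motion=[
    [0.01, 0, 0, 0, -1],
    [0.01, 0, 0, 0, -1],
    [0.006, 0, 0, 0, -1],
    [0.002, 0, 0, 0, -1],
    [0.002, 0, 0, 0, -1],
  ],
)

```text
t: 11.68
tcp_pos: [0.5234, 0.1782, 0.1376]
tool_rot: [-0.705, 0.052, -0.052, 0.705]
force: [-0.3, 0.6, -0.8]
opening: -0.006
```

move_arm(
  motion=[
    [0.0015, -0.001, 0, 0, -1],
    [0.0015, -0.0015, 0, 0, -1],
    [0.0015, -0.0015, 0, 0, -1],
    [0.0015, -0.0015, 0, 0, -1],
    [0.0015, -0.0015, 0, 0, -1],
  ],
)

```text
t: 12.3
tcp_pos: [0.5291, 0.1772, 0.1441]
tool_rot: [0.705, -0.053, 0.05, -0.705]
force: [-5.9, 0.7, 1.5]
opening: 0.001
```

```bash
python3 st.py; python3 chk.py wrist; python3 chk.py side
```

```text
t 12.3 local tcp [-0.0936  0.1214  0.1441] Flocal [-5.99 -0.14  1.55] toolx [ 0.989 -0.146 -0.003]
bar 1022 [[0.5415, 0.1609, 0.144], [0.5502, 0.1831, 0.1532], [0.5555, 0.1891, 0.1665]] ((547.1707153320312, 173.13470458984375), (32.27834701538086, 15.970693588256836), 83.07648468017578)
bar local med [-0.0725  0.1299  0.0732] ang -44.7
side t 12.4 head 59 [[0.5882, 0.0309, 0.1774], [0.5968, 0.0389, 0.1936], [0.608, 0.0512, 0.1999]]
bar 70 [[0.5331, 0.1284, 0.1428], [0.542, 0.1547, 0.1549], [0.5576, 0.1838, 0.1931]] ((541.9346313476562, 163.499755859375), (51.938072204589844, 62.261131286621094), 32.52547836303711)
bar local med [-0.0771  0.1007  0.0749] ang -45.8
```

move_arm(
  motion=[
    [0.003, -0.002, 0, 0, -1],
    [0.003, -0.002, 0, 0, -1],
    [0.003, -0.0022, 0, 0, -1],
    [0.003, -0.0023, 0, 0, -1],
    [0.003, -0.0025, 0, 0, -1],
  ],
)

```text
t: 13.02
tcp_pos: [0.541, 0.1755, 0.1555]
tool_rot: [0.706, -0.054, 0.048, -0.705]
force: [-12.4, 0.2, 11.2]
opening: 0.002
```

```bash
cat >> st.py <<'E'
import sys
x=M.inv().apply(s['tcp_pos']-B)[0];th=np.degrees(np.arcsin((x+.0187)/.1));F=M.inv().apply(s['force'])
print('theta',th.round(1),'bar z',(.08+.1*np.cos(np.radians(th))).round(4))
for q in (th+2,th+4): print(q.round(1),'dx',(100*np.sin(np.radians(q))-100*np.sin(np.radians(th))).round(2),'dz',(100*np.cos(np.radians(q))-100*np.cos(np.radians(th))).round(2))
E
python3 st.py; python3 chk.py side
```

```text
t 13.03 local tcp [-0.0816  0.1213  0.1555] Flocal [-12.28  -1.63  11.21] toolx [ 0.989 -0.145 -0.009]
theta -39.0 bar z 0.1577
-37.0 dx 2.75 dz 2.15
-35.0 dx 5.58 dz 4.2
side t 13.07 head 65 [[0.5836, 0.0317, 0.177], [0.591, 0.0372, 0.1926], [0.6024, 0.054, 0.2001]]
bar 70 [[0.5157, 0.1256, 0.1542], [0.551, 0.1534, 0.1652], [0.5619, 0.1863, 0.2204]] ((533.5230712890625, 156.23696899414062), (58.868431091308594, 56.41691589355469), 77.07152557373047)
bar local med [-0.0681  0.1013  0.0852] ang -38.7
```

The tip's bevel is riding on the bar's upper side and wasting force on the shaft. I'll back off, go lower and push again with the flat side.

move_arm(
  motion=[
    [-0.006, 0, 0, 0, -1],
    [-0.006, 0.006, 0.001, 0, -1],
    [0, 0.008, 0.001, 0, -1],
    [0, 0.002, 0, 0, -1],
    [0.003, 0, 0, 0, -1],
  ],
)

```text
t: 13.7
tcp_pos: [0.5371, 0.1781, 0.1389]
tool_rot: [0.705, -0.052, 0.052, -0.705]
force: [-2.1, 0.8, 0.7]
opening: -0.0
```

```bash
python3 st.py; python3 chk.py wrist pics/w6.png; python3 - <<'E'
import cv2
cv2.imwrite('pics/w6c.png',cv2.imread('pics/w6.png')[120:340,210:430])
E
```

```text
t 13.7 local tcp [-0.0858  0.1233  0.1389] Flocal [-2.23  0.44  0.72] toolx [ 0.989 -0.146 -0.001]
theta -42.2 bar z 0.1541
-40.2 dx 2.63 dz 2.3
-38.2 dx 5.33 dz 4.5
bar 1004 [[0.5516, 0.1729, 0.154], [0.558, 0.185, 0.1636], [0.567, 0.1876, 0.1819]] ((558.8961181640625, 179.15280151367188), (17.477718353271484, 17.95259666442871), 84.1318130493164)
bar local med [-0.0663  0.1335  0.0836] ang -38.4
```

View pics/w6.png

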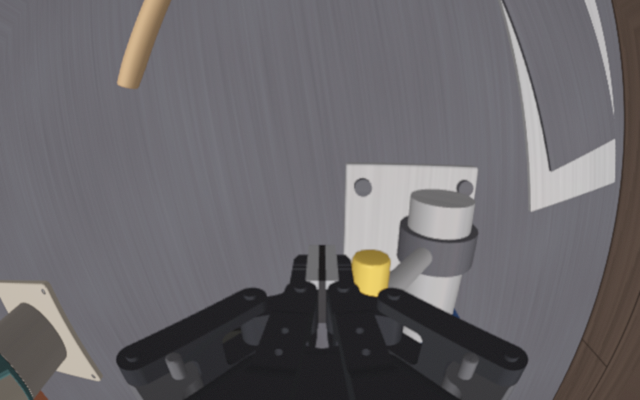

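```bash
sed -i 's/x+.0187/x+.0215/' st.py; python3 - <<'E'
import numpy as np
a=np.radians(np.arange(-40,40,3))
for t,x,z in zip(np.degrees(a[1:]),100*np.diff(np.sin(a))/5,100*np.diff(np.cos(a))/5): print(round(t),x.round(2),(-z).round(2),end=' | ')
E
```

```text
-37 0.82 -0.65 | -34 0.85 -0.61 | -31 0.88 -0.56 | -28 0.91 -0.52 | -25 0.94 -0.47 | -22 0.96 -0.42 | -19 0.98 -0.37 | -16 1.0 -0.31 | -13 1.01 -0.26 | -10 1.03 -0.21 | -7 1.04 -0.15 | -4 1.04 -0.1 | -1 1.05 -0.05 | 2 1.05 0.01 | 5 1.05 0.06 | 8 1.04 0.12 | 11 1.03 0.17 | 14 1.02 0.23 | 17 1.01 0.28 | 20 0.99 0.33 | 23 0.97 0.38 | 26 0.95 0.43 | 29 0.93 0.48 | 32 0.9 0.53 | 35 0.87 0.58 | 38 0.84 0.62 |
```

move_arm(
  motion=[
    [0.0012, -0.0011, 0, 0, -1],
    [0.0012, -0.0011, 0, 0, -1],
    [0.0012, -0.0011, 0, 0, -1],
    [0.0012, -0.001, 0, 0, -1],
    [0.0012, -0.001, 0, 0, -1],
  ],
)

```text
t: 14.38
tcp_pos: [0.5428, 0.1772, 0.1447]
tool_rot: [0.705, -0.052, 0.052, -0.705]
force: [-3.6, -0.1, 0.5]
opening: -0.001
```

move_arm(
  motion=[
    [0.0009, -0.0006, 0, 0, -1],
    [0.0009, -0.0006, 0, 0, -1],
    [0.0009, -0.0006, 0, 0, -1],
    [0.0009, -0.0006, 0, 0, -1],
    [0.0009, -0.0006, 0, 0, -1],
  ],
)

```text
t: 15.0
tcp_pos: [0.5475, 0.1769, 0.1477]
tool_rot: [-0.705, 0.052, -0.052, 0.705]
force: [-4.6, -0.1, 2.5]
opening: -0.002
```

move_arm(
  motion=[
    [0.0009, -0.0005, 0, 0, -1],
    [0.0009, -0.0005, 0, 0, -1],
    [0.0009, -0.0005, 0, 0, -1],
    [0.0009, -0.0005, 0, 0, -1],
    [0.0009, -0.0005, 0, 0, -1],
  ],
)

```text
t: 15.62
tcp_pos: [0.552, 0.1761, 0.1502]
tool_rot: [-0.705, 0.052, -0.052, 0.705]
force: [-3.7, 0.6, 2.1]
opening: -0.002
```

move_arm(
  motion=[
    [0.0009, -0.0005, 0, 0, -1],
    [0.0009, -0.0005, 0, 0, -1],
    [0.0009, -0.0005, 0, 0, -1],
    [0.0009, -0.0005, 0, 0, -1],
    [0.0009, -0.0005, 0, 0, -1],
  ],
)

```text
t: 16.25
tcp_pos: [0.5564, 0.1753, 0.1526]
tool_rot: [-0.705, 0.052, -0.052, 0.705]
force: [-3.2, 1.0, 1.3]
opening: 0.001
```

move_arm(
  motion=[
    [0.0009, -0.0005, 0, 0, -1],
    [0.0009, -0.0005, 0, 0, -1],
    [0.0009, -0.0005, 0, 0, -1],
    [0.0009, -0.0005, 0, 0, -1],
    [0.0009, -0.0005, 0, 0, -1],
  ],
)

```text
t: 16.88
tcp_pos: [0.5609, 0.1746, 0.1552]
tool_rot: [-0.705, 0.052, -0.052, 0.705]
force: [-2.9, 0.0, 1.5]
opening: -0.004
```

move_arm(
  motion=[
    [0.001, -0.0004, 0, 0, -1],
    [0.001, -0.0004, 0, 0, -1],
    [0.001, -0.0004, 0, 0, -1],
    [0.001, -0.0004, 0, 0, -1],
    [0.001, -0.0004, 0, 0, -1],
  ],
)

```text
t: 17.5
tcp_pos: [0.5653, 0.174, 0.1571]
tool_rot: [0.705, -0.052, 0.051, -0.705]
force: [-4.2, 0.2, 1.7]
opening: -0.001
```

move_arm(
  motion=[
    [0.001, -0.0004, 0, 0, -1],
    [0.001, -0.0004, 0, 0, -1],
    [0.001, -0.0004, 0, 0, -1],
    [0.001, -0.0004, 0, 0, -1],
    [0.001, -0.0004, 0, 0, -1],
  ],
)

```text
t: 18.12
tcp_pos: [0.5683, 0.1735, 0.1585]
tool_rot: [0.705, -0.053, 0.05, -0.705]
force: [-8.4, 0.1, 2.3]
opening: 0.003
```

```bash
python3 st.py; python3 chk.py side
```

```text
t 18.12 local tcp [-0.0543  0.1234  0.1585] Flocal [-8.27 -1.15  2.33] toolx [ 0.989 -0.146 -0.005]
theta -19.1 bar z 0.1745
-17.1 dx 3.32 dz 1.09
-15.1 dx 6.67 dz 2.06
side t 18.18 head 63 [[0.5897, 0.0309, 0.1635], [0.5977, 0.0375, 0.1775], [0.6095, 0.0516, 0.1843]]
bar 70 [[0.5286, 0.1225, 0.1709], [0.5819, 0.1489, 0.1825], [0.5907, 0.1835, 0.2474]] ((568.926513671875, 161.45123291015625), (44.80952453613281, 78.59060668945312), 49.39048385620117)
bar local med [-0.0358  0.1017  0.1025] ang -19.3
```

The pin dropped (head top 0.200 → 0.184) and the push force rose to 8 N, so the shaft is caught. I'll back off the lever.

move_arm(
  motion=[
    [-0.006, 0, 0, 0, -1],
    [-0.015, 0, 0, 0, -1],
    [-0.01, -0.02, 0, 0, -1],
    [0, -0.04, 0, 0, -1],
    [0, -0.04, -0.02, 0, -1],
  ],
)

```text
t: 18.8
tcp_pos: [0.5386, 0.1593, 0.2606]
tool_rot: [-0.705, 0.05, -0.052, 0.706]
force: [0.1, 0.2, -0.2]
opening: 0.002
```

move_arm(
  motion=[
    [0.016, 0, -0.045, 0, -1],
    [0.017, 0, -0.045, 0, -1],
    [0, 0, -0.05, 0, -1],
    [0, 0, -0.045, 0, -1],
    [0, 0, 0, 0, -1],
  ],
)

```text
t: 19.42
tcp_pos: [0.5434, -0.0358, 0.2597]
tool_rot: [0.706, -0.054, 0.056, -0.704]
force: [0.4, 0.3, -0.9]
opening: 0.005
```

```bash
python3 st.py; python3 chk.py wrist pics/w7.png; python3 chk.py side pics/s7.png
```

```text
t 19.43 local tcp [-0.0484 -0.0873  0.2597] Flocal [ 0.39  0.35 -0.87] toolx [ 0.988 -0.154  0.004]
theta -15.6 bar z 0.1763
-13.6 dx 3.38 dz 0.88
-11.6 dx 6.78 dz 1.64
wrist t 19.48 head 919 [[0.5894, 0.0372, 0.1806], [0.6, 0.0475, 0.1828], [0.6109, 0.0579, 0.1843]]
side t 19.52 head 63 [[0.5892, 0.0296, 0.1637], [0.5972, 0.0374, 0.1774], [0.6079, 0.0509, 0.1847]]
bar 58 [[0.576, 0.1208, 0.1692], [0.5828, 0.1463, 0.1793], [0.5888, 0.1776, 0.1848]] ((583.5977172851562, 150.2525177001953), (62.43278884887695, 12.663616180419922), 83.84976959228516)
bar local med [-0.0372  0.0985  0.0993] ang -20.6
```

View pics/w7.png

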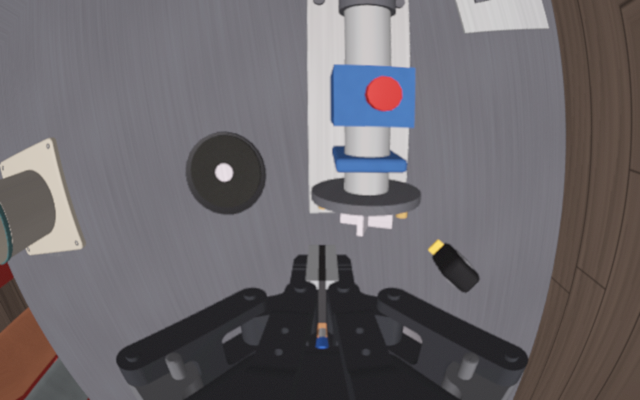

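The head at (384,93) stands over the block about 38 mm up, and the lever stayed at about -20°. Now moving over the head with the fingers shut.

move_arm(
  motion=[
    [0.02, 0, 0.03, 0, -1],
    [0.015, 0, 0.03, 0, -1],
    [0.01, 0, 0.029, 0, -1],
    [0, 0.03, 0, 0, -1],
    [0, 0.02, 0, 0, -1],
  ],
)

```text
t: 20.15
tcp_pos: [0.6006, 0.0544, 0.208]
tool_rot: [-0.705, 0.05, -0.051, 0.706]
force: [-0.2, -0.2, -0.5]
opening: 0.004
```

```bash
python3 st.py|head -1
```

```text
t 20.15 local tcp [-0.005   0.0103  0.208 ] Flocal [-0.18 -0.19 -0.5 ] toolx [ 0.99  -0.142  0.001]
```

Shift y by -8 mm and x by +2 mm, then go down onto the head.

move_arm(
  motion=[
    [0.002, 0.004, -0.008, 0, -1],
    [0, 0.006, 0, 0, -1],
    [0, 0.006, 0, 0, -1],
    [0, 0.005, 0, 0, -1],
    [0, 0.003, 0, 0, -1],
  ],
)

```text
t: 20.78
tcp_pos: [0.601, 0.0436, 0.185]
tool_rot: [-0.705, 0.052, -0.052, 0.705]
force: [0.3, -0.0, -0.1]
opening: 0.001
```

move_arm(
  motion=[
    [0, 0.0015, 0, 0, -1],
    [0, 0.0015, 0, 0, -1],
    [0, 0.0015, 0, 0, -1],
    [0, 0.0015, 0, 0, -1],
    [0, 0.001, 0, 0, -1],
  ],
)

```text
t: 21.4
tcp_pos: [0.6031, 0.0434, 0.1804]
tool_rot: [-0.705, 0.05, -0.054, 0.705]
force: [-0.1, 0.0, 10.6]
opening: 0.002
```

move_arm(
  motion=[
    [0, 0.002, 0, 0, -1],
    [0, 0.002, 0, 0, -1],
    [0, 0.002, 0, 0, -1],
    [0, 0.002, 0, 0, -1],
    [0, 0, 0, 0, -1],
  ],
)

```text
t: 22.02
tcp_pos: [0.6043, 0.0433, 0.1726]
tool_rot: [-0.705, 0.049, -0.055, 0.706]
force: [1.6, -0.1, 8.2]
opening: 0.002
```

Going down steadily. Continuing.

move_arm(
  motion=[
    [0, 0.003, 0, 0, -1],
    [0, 0.003, 0, 0, -1],
    [0, 0.003, 0, 0, -1],
    [0, 0.003, 0, 0, -1],
    [0, 0, 0, 0, -1],
  ],
)

```text
t: 22.65
tcp_pos: [0.604, 0.0433, 0.16]
tool_rot: [-0.705, 0.049, -0.054, 0.705]
force: [2.6, -0.6, 5.0]
opening: -0.001
```

move_arm(
  motion=[
    [0, 0.003, 0, 0, -1],
    [0, 0.003, 0, 0, -1],
    [0, 0.002, 0, 0, -1],
    [0, 0.001, 0, 0, -1],
    [0, 0, 0, 0, -1],
  ],
)

```text
t: 23.28
tcp_pos: [0.604, 0.0432, 0.1509]
tool_rot: [-0.705, 0.05, -0.054, 0.705]
force: [2.5, -1.3, 5.9]
opening: 0.001
```

move_arm(
  motion=[
    [0, 0.0015, 0, 0, -1],
    [0, 0.0015, 0, 0, -1],
    [0, 0.0015, 0, 0, -1],
    [0, 0.001, 0, 0, -1],
    [0, 0, 0, 0, -1],
  ],
)

```text
t: 23.9
tcp_pos: [0.6042, 0.0432, 0.1461]
tool_rot: [-0.705, 0.049, -0.054, 0.705]
force: [1.2, 0.5, 10.2]
opening: -0.003
```

move_arm(
  motion=[
    [0, 0.0015, 0, 0, -1],
    [0, 0.0015, 0, 0, -1],
    [0, 0, 0, 0, -1],
    [0, 0, 0, 0, -1],
    [0, 0, 0, 0, -1],
  ],
)

```text
t: 24.52
tcp_pos: [0.6043, 0.0432, 0.1459]
tool_rot: [-0.705, 0.049, -0.055, 0.706]
force: [-4.1, -1.3, 28.8]
opening: -0.0
```

Hard stop at 0.146, the flush height: force rose to 29 N with no further travel. Retreating to look.

move_arm(
  motion=[
    [0, -0.005, 0, 0, -1],
    [0, -0.02, 0, 0, -1],
    [0, -0.04, 0, 0, -1],
    [0, -0.04, -0.03, 0, -1],
    [0, -0.02, -0.04, 0, -1],
  ],
)

```text
t: 25.15
tcp_pos: [0.5918, -0.0253, 0.2677]
tool_rot: [-0.705, 0.05, -0.052, 0.706]
force: [0.5, -1.1, -0.1]
opening: -0.001
```

move_arm(
  motion=[
    [0, 0, -0.02, 0, -1],
    [0, 0, 0, 0, -1],
    [0, 0, 0, 0, -1],
    [0, 0, 0, 0, -1],
    [0, 0, 0, 0, -1],
  ],
)

```text
t: 25.78
tcp_pos: [0.5879, -0.0444, 0.2651]
tool_rot: [-0.705, 0.051, -0.051, 0.705]
force: [-0.1, 0.3, -0.6]
opening: 0.001
```

```bash
python3 st.py|head -1; python3 chk.py wrist pics/w8.png; python3 chk.py side pics/s8.png; python3 - <<'E'
import cv2,numpy as np
a=cv2.resize(cv2.imread('pics/w8.png')[:260,230:490],(400,400));b=cv2.resize(cv2.imread('pics/s8.png')[150:350,240:440],(400,400));cv2.imwrite('pics/c8.png',np.hstack([a,b]))
E
```

```text
t 25.77 local tcp [-0.0031 -0.0893  0.2651] Flocal [-0.19  0.29 -0.63] toolx [ 0.99  -0.144 -0.001]
wrist t 25.82 head 638 [[0.5939, 0.0329, 0.1452], [0.6041, 0.0432, 0.1466], [0.6145, 0.0534, 0.148]]
bar 10 [[0.5692, 0.1229, 0.1673], [0.5723, 0.1238, 0.1694], [0.5756, 0.1243, 0.1702]] ((572.4945068359375, 123.94874572753906), (1.045143723487854, 6.941633224487305), 79.71292114257812)
bar local med [-0.0431  0.0746  0.0894] ang -25.7
side t 25.88 head 54 [[0.5927, 0.0301, 0.1288], [0.5989, 0.038, 0.1424], [0.6107, 0.0483, 0.1498]]
bar 60 [[0.5685, 0.122, 0.1633], [0.5751, 0.1473, 0.1774], [0.5832, 0.1771, 0.1824]] ((578.3875122070312, 155.14093017578125), (67.56304931640625, 14.70346736907959), 81.92952728271484)
bar local med [-0.0436  0.0987  0.0974] ang -24.1
```

View pics/c8.png

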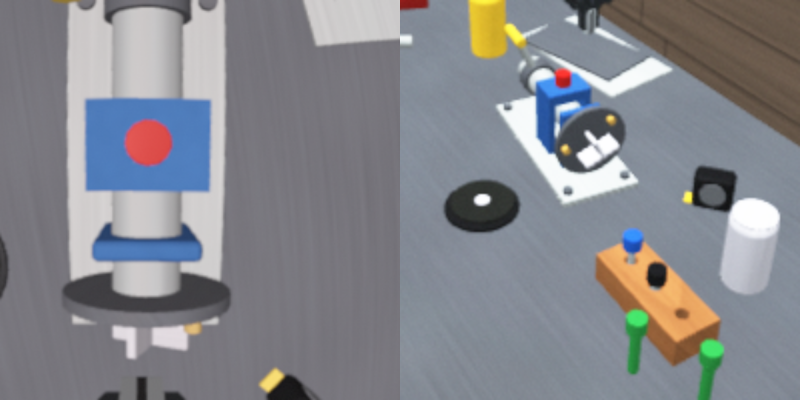

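The head is flush, its top at 0.1466 m against 0.146 nominal, centred on the bush. Everything else is in place and the robot is clear, so I'm handing in.

```bash
python3 -c "
from plant import bot
print(bot.close_job(), bot.state()['t'])"
```

```text
the job is handed in; nothing more can be done
the job is handed in; nothing more can be done
```

The weld fixture is locked with the red pin, and the job was handed in at about 26 s of the allowed 72.

- **What I did:** I stood the pin in the bush and pushed the lever up its arc in about 3° steps. At roughly -19° (still short of upright) the pin dropped and the push rose to about 8 N. I stopped there, backed off, and pressed the pin down until it hit a hard stop.
- **Pin check:** the head's top measured 0.1466 m against 0.146 m nominal, so it is flush and centred on the bush. The robot ended clear of everything and touching nothing, and the other objects looked unmoved in the last picture.

- **First lever push:** it rode on the bar's upper side and reached about 17 N, mostly against the shaft, with the pin still standing on the shaft. I backed off and pushed lower.
- **Pin drop:** the pin fell about 14 mm, not the expected 10 mm.
- **Final press:** it ended at 29 N, above the 5–12 N needed but under the limits.
- **Lever moved back:** as the pin went home the lever settled back about 4°, from about -20° to -24°, which I took to be the play the task describes. I didn't push the lever again to check the lock.

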